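# Refill the straw dispenser and hold its lifter up

## Task

Two washed metal straws stand in the low white drying rack. Drop them end-down into the two empty holes of the wooden straw dispenser, so that a straw stands in each of its four holes; then take the dispenser's knob and pull it up until the dark groove round its stem is just level with the top of the collar it slides through. The lifter springs back when let go, so keep holding it at that mark and finish while still holding it, so that I can take the straws; leave the two glasses and the lemon beside the work where they are.

Things in the scene. Friction and masses are not known exactly. Their poses are not given: they have to be found in the camera images.
- dispenser: straw dispenser, fixed: a pale wooden block 62 x 208 x 130 mm (its own x, y, z) with a steel top plate; four holes in a row along its y axis, 76 and 38 mm either side of the middle, and in the middle a dark wooden knob on a stem. Origin: centre of its underside, z up. Turned by up to 0.35 rad, left or right of the rack. Fingers that close across the row (its x) pass between straws and knob.
- rack: low white plastic drying rack, fixed: a tray 84 x 150 mm with a 12 mm rim, and on it a drilled block 36 x 118 mm, its top 50 mm above the worktop, with four holes 13 mm wide and 36 mm deep in a row along the rack's y axis. The two outer holes hold the washed straws, 84 mm apart. Origin: centre of its underside, z up.
- straw_a: stainless drinking straw, a plain tube 10 mm thick and 140 mm long, about 30 g, standing upright. Origin: centre of its lower end; its z axis runs up the straw. Starts in one outer hole of the rack, lower end 14 mm and upper end 154 mm above the worktop; to be moved to an empty dispenser hole (either one).
- straw_b: stainless drinking straw, a plain tube 10 mm thick and 140 mm long, about 30 g, standing upright. Origin: centre of its lower end; its z axis runs up the straw. Starts in the other outer hole of the rack, lower end 14 mm and upper end 154 mm above the worktop; to be moved to the other empty dispenser hole.
- straw_c: stainless drinking straw, a plain tube 10 mm thick and 140 mm long, about 30 g, standing upright. Origin: centre of its lower end; its z axis runs up the straw. Stands in the dispenser's first hole already; its upper end 152 mm above the worktop.
- straw_d: stainless drinking straw, a plain tube 10 mm thick and 140 mm long, about 30 g, standing upright. Origin: centre of its lower end; its z axis runs up the straw. Stands in the dispenser's third hole already; its upper end 152 mm above the worktop.
- hole_1 (a point): centre of the mouth of the dispenser's first hole from the dispenser's own +y end, in the top plate 130 mm above the worktop: upright, smooth, 18 mm wide, floor 118 mm below the mouth while the lifter is down, so that a seated straw shows only its top 22 mm. Already filled.
- hole_2 (a point): centre of the mouth of the dispenser's second hole from the dispenser's own +y end, in the top plate 130 mm above the worktop: upright, smooth, 18 mm wide, floor 118 mm below the mouth while the lifter is down, so that a seated straw shows only its top 22 mm. Empty at the start.
- hole_3 (a point): centre of the mouth of the dispenser's third hole from the dispenser's own +y end, in the top plate 130 mm above the worktop: upright, smooth, 18 mm wide, floor 118 mm below the mouth while the lifter is down, so that a seated straw shows only its top 22 mm. Already filled.
- hole_4 (a point): centre of the mouth of the dispenser's fourth hole from the dispenser's own +y end, in the top plate 130 mm above the worktop: upright, smooth, 18 mm wide, floor 118 mm below the mouth while the lifter is down, so that a seated straw shows only its top 22 mm. Empty at the start.
- knob (a point): middle of the wooden knob at its widest: 29 mm across and 29 mm high, on a 9 mm steel stem; it lies 168 mm above the worktop while the lifter is down (the top of the knob 180 mm), 30 mm above the collar. The knob's underside tapers to the stem.
- collar (a point): centre of the upper rim of the steel collar (19 mm wide) that the stem comes up through, 138 mm above the worktop.
- groove (a point): the dark groove round the stem, 3 mm high; hidden 50 mm below the collar's rim while the lifter is down. It is level with the rim when the lifter has been pulled up 50 mm.
- lifter (a joint): how far the lifter is pulled up: 0 at rest, 0.050 at the mark (groove level with the collar), 0.080 at its upper stop. A spring pulls it down: about 5 N just off rest, 8 to 9 N at the mark, weights included; it goes down when let go. Inside, a pad under each straw is part of it, so all straws in the holes rise with it.
- glass_1: small glass tumbler, 50 mm wide and 58 mm high, behind the work: leave it alone. Origin: centre of its underside.
- glass_2: the other small glass tumbler, the same: leave it alone.
- lemon: lemon, about 63 mm, behind the work: leave it alone. Origin: underside.

How it is judged:
On the way:
1. with the lifter down, a straw stands in each of the dispenser's four holes ((horizontal distance between straw_a and hole_2 below 0.013 m or horizontal distance between straw_a and hole_4 below 0.013 m) and z of straw_a in the frame of knob between -0.162 and -0.148 m and angle between each of straw_a, straw_b, straw_c, straw_d's own z axis and vertical below 0.15 rad and (horizontal distance between straw_b and hole_2 below 0.013 m or horizontal distance between straw_b and hole_4 below 0.013 m) and z of straw_b in the frame of knob between -0.162 and -0.148 m and horizontal distance between straw_c and hole_1 below 0.013 m and z of straw_c in the frame of knob between -0.162 and -0.148 m and horizontal distance between straw_d and hole_3 below 0.013 m and z of straw_d in the frame of knob between -0.162 and -0.148 m and value of joint lifter below 0.008 m), for 0.2 s.
At the end, for the whole second after the job is handed in: The gripper still holds the knob (more than 2 N of contact) and keeps the lifter pulled up 50 mm, within 7 mm, at rest; each of the four holes holds a straw, its foot within 13 mm of the hole's axis and standing on the lifter's pad (within 8 mm), tilted less than 0.15 rad (value of joint lifter between 0.043 and 0.057 m and velocity of joint lifter between -0.01 and 0.01 m/s and contact force between the fingers and lifter above 2 N and (horizontal distance between straw_a and hole_2 below 0.013 m or horizontal distance between straw_a and hole_4 below 0.013 m) and z of straw_a in the frame of knob between -0.162 and -0.148 m and angle between each of straw_a, straw_b, straw_c, straw_d's own z axis and vertical below 0.15 rad and (horizontal distance between straw_b and hole_2 below 0.013 m or horizontal distance between straw_b and hole_4 below 0.013 m) and z of straw_b in the frame of knob between -0.162 and -0.148 m and horizontal distance between straw_c and hole_1 below 0.013 m and z of straw_c in the frame of knob between -0.162 and -0.148 m and horizontal distance between straw_d and hole_3 below 0.013 m and z of straw_d in the frame of knob between -0.162 and -0.148 m); the arm keeps its last pose, push and grip.
It fails at once if a glass is moved more than 3 cm (distance of glass_1 from where it was at the start of the episode above 0.03 m).
It fails at once if a glass is moved more than 3 cm (distance of glass_2 from where it was at the start of the episode above 0.03 m).
It fails at once if the lemon is moved more than 3 cm (distance of lemon from where it was at the start of the episode above 0.03 m).
It also fails if it takes over 64 s, if anything falls off the work surface, if the arm or the gripper's body presses on something with over 40 N, if the wrist force passes 120 N, or if a joint passes its speed limit or range.

## Robot

A 6-joint arm with a two-finger parallel gripper is mounted at the origin on a cart in front of the work surface, level with it; the furniture and walls round the work are solid. World frame = base frame: x ahead of the robot, y to its left, z up, the work surface at z = 0. Lengths are in m, angles in rad, forces in N, time in s.
With the tool pointing down it reaches from about 0.35 to 0.925 m from the base axis. Payload 6.4 kg.
Tool frame: the origin (TCP) lies midway between the tips of the shut fingers; the grasp point (between the pads) lies 19 mm behind it; z points along the fingers, y is the line along which they close (so a half turn about z gives the same grasp; the last joint's range is limited). The gripper opens to 94 mm and grips with 3 to 60 N. Pads are 16 mm wide; open, the fingers measure 119 mm over their backs; the gripper's body (75 mm by 177 mm) begins 78 mm behind the grasp point.
Start: joints at [-1.357, 0.245, 1.558, -0, 1.339, -0.174], TCP at [0.246, -0.602, 0.205] pointing down, gripper open.
Joint ranges: [-3.13, 3.13], [-1.02, 2.26], [0.13, 2.54], [-0.95, 4.09], [0.21, 2.88], [-2.74, 2.74]. Speed limits (rad/s): [2.57, 2.57, 3.14, 3.14, 3.14, 3.14].

## Interface

Orientations are given as [roll, pitch, yaw] about the fixed x, y, z axes, in that order (R = Rz(yaw) Ry(pitch) Rx(roll)).
In Python, from bench import status, viewer, job gives the robot as it stands. The module is installed in compiled form; this text tells all that it offers.
- The arm moves only by the tool jog_arm, never from a script. Its argument "plan" is a list of rows, each an object with "offset": the shift along the tool's x, y, z normalised to -1 to 1, where 1 is 40 mm, a list of three; "rotation": the turn, a rotation vector about the tool's x, y, z normalised to -1 to 1, where 1 is 6 degrees, a list of three. In form: [{"offset": [dx, dy, dz], "rotation": [ax, ay, az]}, ...]. A call has 1 to 5 rows; each row shifts and turns the commanded pose from where the row before left it, along the tool's axes as they then stand; what a row does not reach is not made up. A row lasts 1/12 s, in which the tool goes at most 41.7 mm and 7.16 degrees, less where a joint would pass 70% of its speed; a pose out of reach is approached as far as the arm can. A call with a number of a shift or a turn outside -1 to 1 is refused whole. A call with a gripper value outside its range is refused whole. "grip" is the opening, from -1 (shut) to 1 (fully open), set as the call begins (left out, the last holds). The fingers move at their own pace and stop on an object; "squeeze" is the grip in N (left out, the last holds). Time passes only in rows, so rows that do not move let the fingers close. It gives the time, the measured TCP pose, the force, the opening and the grip force at its end, in the units of the state.
- status.get_state(): the state, without advancing time (a new reading comes with each control period).
- viewer.read_camera(name): name is "scene" or "top"; returns a dict with "image" (480x640x3 uint8, red, green, blue), "depth" (480x640 float32, m along the optical axis (not along the pixel's ray), 0 where there is no reading), "fx", "fy", "cx", "cy" (pixels), "R" (3x3) and "t" (3): a world point X has camera coordinates R X + t. Camera axes: x right, y down, z forward; pixel columns grow to the right and rows downward; lengths in m; the calibration is good to about 2 mm. A picture is of the moment at which its call begins.
- job.close_job(): hands the job in; it is judged then, once.
The state is a dict: "time": time; "joint_pos": joint angles; "joint_velocities": joint speeds; "tau": joint torques, N m; "ee_pos": TCP position; "tcp_rot": TCP orientation; "ft_force": force on the tool from outside, world axes, zero at the start; "ft_torque": the same for the moment, N m; "gripper_width": finger opening in m; "grasp_force": force on a finger pad.
Only numpy, scipy, OpenCV 4.12 (cv2) and the standard library are available. Lean on these libraries where they do the work, as an engineer would, in place of code of your own. Each camera call takes 0.05 s, during which the arm holds its last target. There are 200 camera calls.

## Working session

There is one attempt and no reset: what is moved stays moved. The work goes in short steps, Python scripts to look and compute and a tool call to move; the robot and the scene stay as the last step left them, time stands still between calls to the robot, and variables do not carry over. Pictures are saved under pics/ and viewed, at most 10 in all, crops included, and the job is handed in when it is done.

Besides the shell and the picture viewer there is one more tool, called after "Request:" by a JSON object that holds its "name" and its "arguments", one argument or row to a line. jog_arm: Moves the arm, as the interface text tells. Scaled input: -1 to 1 covers 40 mm each way for a shift and 6 degrees each way for a turn. Its arguments: {"type":"object","properties":{"plan":{"type":"array"},"grip":{"type":"number"},"squeeze":{"type":"number"}},"required":["plan"]}

```bash
mkdir -p pics
cat > h.py <<'E'
import numpy as np, cv2
from bench import status, viewer, job
def cam(n):
    c=viewer.read_camera(n); d=c["depth"]; v,u=np.mgrid[:480,:640]
    P=np.stack([(u-c["cx"])/c["fx"]*d,(v-c["cy"])/c["fy"]*d,d],-1)
    c["W"]=(P-c["t"])@c["R"]; c["W"][d<=0]=np.nan
    return c
E
python3 - <<'E'
from h import *
s=status.get_state(); print({k:np.round(v,3).tolist() for k,v in s.items()})
for n in("scene","top"):
    c=cam(n); cv2.imwrite(f"pics/{n}0.png",c["image"][...,::-1]); print(n,-c["R"].T@c["t"],c["R"].round(2).tolist(),c["fx"])
E
```

```text
{'time': 0.0, 'joint_pos': [-1.357, 0.246, 1.559, -0.0, 1.339, -0.174], 'joint_velocities': [-0.003, 0.001, 0.001, 0.0, -0.001, -0.0], 'tau': [-0.0, -41.583, -31.461, 0.068, 0.033, -0.0], 'ee_pos': [0.246, -0.601, 0.204], 'tcp_rot': [-3.14, -0.0, 0.388], 'ft_force': [-0.162, -0.189, -0.897], 'ft_torque': [-0.092, -0.035, 0.009], 'grasp_force': 0.0, 'gripper_width': 0.094}
scene [-0.02394445  0.67936993  0.60968839] [[-0.72, -0.69, 0.01], [-0.36, 0.36, -0.86], [0.59, -0.63, -0.5]] 497.5054401151914
top [0.46968985 0.04830594 1.07537131] [[0.0, -1.0, -0.0], [-1.0, -0.0, -0.07], [0.07, 0.0, -1.0]] 509.6678312118178
```

View pics/top0.png

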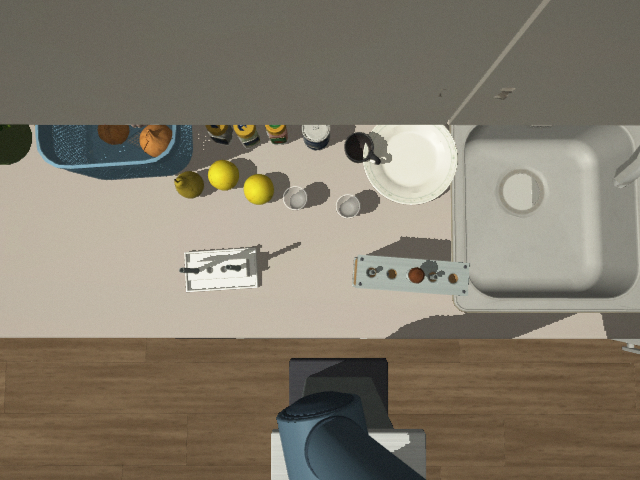

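View pics/scene0.png

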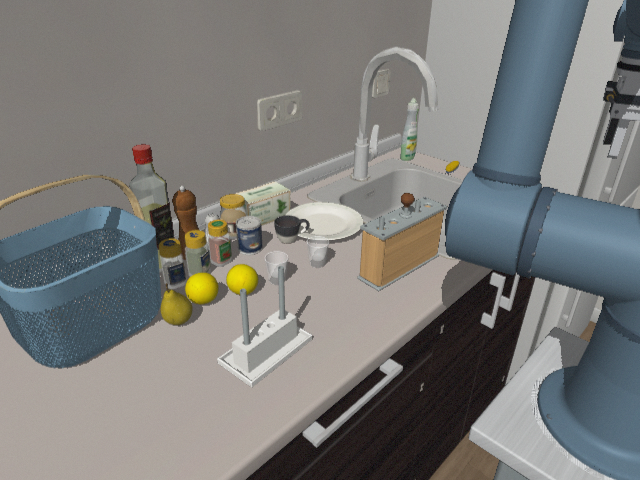

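The top view shows the rack at about (222,270) with straws near (190,270) and (235,267). The dispenser is at about (412,274): straws at 370 and 432, empty holes at 391 and 452, knob at 416. The glasses are at (295,198) and (348,206). Next I'll measure these.

Run:
```python
from h import *
np.set_printoptions(precision=4,suppress=True)
for n in("top","scene"):
    c=cam(n); W=c["W"]; z=W[...,2]
    inb=(W[...,0]>.3)&(W[...,0]<.65)
    def comps(m,lab,mn=6):
        k,L=cv2.connectedComponents((m).astype(np.uint8))
        for i in range(1,k):
            p=W[L==i]
            if len(p)<mn: continue
            print(n,lab,len(p),"med",np.median(p,0),"min",p.min(0),"max",p.max(0),"px",np.argwhere(L==i).mean(0)[::-1])
    comps(inb&(z>.142)&(z<.2)&(W[...,1]>-.35)&(W[...,1]<.4),"tall",4)
    m=inb&(abs(z-.130)<.004)&(W[...,1]<.05)&(W[...,1]>-.35)
    p=W[m][:,:2].astype(np.float32); r=cv2.minAreaRect(p); print(n,"plate",r,np.median(W[m],0))
    comps(inb&(abs(z-.05)<.004)&(W[...,1]>.1)&(W[...,1]<.5),"block",60)
    m=inb&(abs(z-.05)<.004)&(W[...,1]>.1)&(W[...,1]<.5)
    print(cv2.minAreaRect(W[m][:,:2].astype(np.float32)))
    m=inb&(abs(z-.012)<.004)&(W[...,1]>.1)&(W[...,1]<.5)
    print("rim",cv2.minAreaRect(W[m][:,:2].astype(np.float32)))
    m=inb&(z>.085)&(z<.15)&(W[...,1]>.13)&(W[...,1]<.45); comps(m,"strawside",6)
i=cv2.imread("pics/top0.png"); a=cv2.resize(i[235:305,170:275],None,fx=7,fy=7)[:,:]; b=cv2.resize(i[245:300,345:475],None,fx=6,fy=6)
o=np.zeros((600,800,3),np.uint8); o[:245]=0
a=cv2.resize(i[240:295,175:270],None,fx=5,fy=5); o[:a.shape[0],:a.shape[1]]=a; o[270:270+b.shape[0],:b.shape[1]]=b[:330]
cv2.imwrite("pics/crop.png",o)
```

```text
top tall 19 med [0.4854 0.2246 0.1508] min [0.4817 0.2206 0.1428] max [0.489  0.2303 0.1544] px [228. 267.]
top tall 206 med [ 0.4718 -0.1105  0.1754] min [ 0.4595 -0.1264  0.1633] max [ 0.486  -0.0977  0.1827] px [415.8641 274.835 ]
top tall 21 med [0.4797 0.3092 0.1504] min [0.476  0.3043 0.1422] max [0.4834 0.3142 0.1551] px [181.7619 270.0476]
top tall 12 med [ 0.4771 -0.0364  0.1516] min [ 0.4734 -0.041   0.1431] max [ 0.4808 -0.0319  0.1526] px [372.25 272.  ]
top tall 19 med [ 0.4702 -0.1492  0.149 ] min [ 0.4647 -0.1544  0.1423] max [ 0.4738 -0.1447  0.1532] px [434.6316 276.4211]
top plate ((0.4718841016292572, -0.11214727908372879), (0.20834611356258392, 0.06201926991343498), 85.94911193847656) [ 0.4717 -0.1063  0.1287]
top block 156 med [0.6332 0.1877 0.0504] min [0.621  0.1657 0.0461] max [0.6497 0.2172 0.0539] px [256.5641 194.2628]
top block 804 med [0.4811 0.2694 0.049 ] min [0.4628 0.208  0.046 ] max [0.5033 0.3277 0.0537] px [216.5236 269.2002]
((0.5564391016960144, 0.22666741907596588), (0.18674954771995544, 0.25214001536369324), 0.19632814824581146)
rim ((0.5149060
[... 1227 characters left out ...]
 block 106 med [0.6401 0.3345 0.0494] min [0.6349 0.3099 0.046 ] max [0.6498 0.355  0.0539] px [178.3396 305.9057]
scene block 947 med [0.4798 0.2705 0.0493] min [0.4614 0.206  0.046 ] max [0.5055 0.3268 0.0538] px [263.5576 331.2429]
((0.5556549429893494, 0.227492555975914), (0.1884697824716568, 0.25491467118263245), 0.02400466986000538)
rim ((0.5477672219276428, 0.22206418216228485), (0.21322660148143768, 0.24729761481285095), 2.2017059326171875)
scene strawside 180 med [0.4834 0.2273 0.1185] min [0.4808 0.2204 0.0852] max [0.4898 0.231  0.1498] px [280.9889 286.0833]
scene strawside 212 med [0.4777 0.3106 0.1191] min [0.4741 0.3029 0.0856] max [0.4843 0.3144 0.1497] px [244.1557 309.6981]
```

View pics/crop.png

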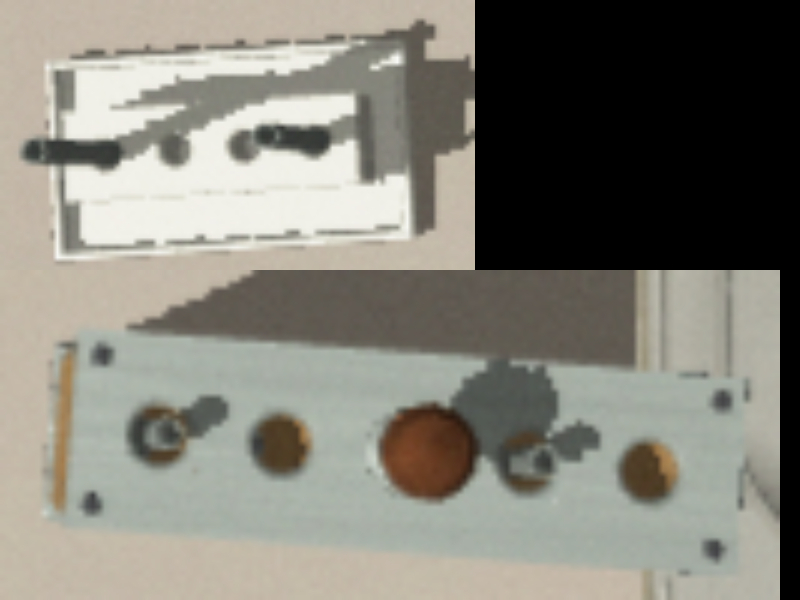

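The two cameras agree on these positions:

| Item | Position |
|---|---|
| Dispenser centre | (0.472, -0.112), yaw about -3.9° |
| hole_2 | (0.4746, -0.0743) |
| hole_4 | (0.4668, -0.188) |
| Straw, left | (0.480, 0.309) |
| Straw, right | (0.4855, 0.225), 84 mm from the left one ✓. |

I'll turn the tool to yaw 86.1° so the fingers close along the dispenser's x, and rise first.

Request:
{"name": "jog_arm", "arguments": {
  "plan": [
    {"offset": [0,0,-0.5],"rotation": [0,0,-1]},
    {"offset": [0,0,-0.5],"rotation": [0,0,-1]},
    {"offset": [0,0,-0.5],"rotation": [0,0,-1]},
    {"offset": [0,0,-0.5],"rotation": [0,0,-1]},
    {"offset": [0,0,-0.5],"rotation": [0,0,-1]}
  ],
  "grip": 1
}}

```text
time: 0.62
ee_pos: [0.2458, -0.6015, 0.3061]
tcp_rot: [-3.141, -0.0, 0.917]
ft_force: [-0.1, -0.6, -0.6]
gripper_width: 0.094
grasp_force: 0.0
```

Request:
{"name": "jog_arm", "arguments": {
  "plan": [
    {"offset": [0,0,0],"rotation": [0,0,-1]},
    {"offset": [0,0,0],"rotation": [0,0,-1]},
    {"offset": [0,0,0],"rotation": [0,0,-1]},
    {"offset": [0,0,0],"rotation": [0,0,-1]},
    {"offset": [0,0,0],"rotation": [0,0,-1]}
  ]
}}

```text
time: 1.03
ee_pos: [0.2458, -0.6016, 0.3051]
tcp_rot: [-3.141, -0.001, 1.44]
ft_force: [0.7, 0.3, 0.1]
gripper_width: 0.0939
grasp_force: 0.0
```

Request:
{"name": "jog_arm", "arguments": {
  "plan": [
    {"offset": [0,0,0],"rotation": [0,0,-0.65]},
    {"offset": [0,0,0],"rotation": [0,0,0]},
    {"offset": [0,0,0],"rotation": [0,0,0]}
  ]
}}

```text
time: 1.28
ee_pos: [0.2458, -0.6016, 0.3052]
tcp_rot: [-3.141, -0.0, 1.501]
ft_force: [-0.1, 0.4, -0.6]
gripper_width: 0.0943
grasp_force: 0.0
```

Request:
{"name": "jog_arm", "arguments": {
  "plan": [
    {"offset": [0.79,0.51,0],"rotation": [0,0,0]},
    {"offset": [0.79,0.51,0],"rotation": [0,0,0]},
    {"offset": [0.79,0.51,0],"rotation": [0,0,0]},
    {"offset": [0.79,0.51,0],"rotation": [0,0,0]},
    {"offset": [0.79,0.51,0],"rotation": [0,0,0]}
  ]
}}

```text
time: 1.7
ee_pos: [0.359, -0.4495, 0.3054]
tcp_rot: [3.141, -0.0, 1.501]
ft_force: [0.1, -0.4, -0.4]
gripper_width: 0.094
grasp_force: 0.0
```

Request:
{"name": "jog_arm", "arguments": {
  "plan": [
    {"offset": [0.79,0.51,0],"rotation": [0,0,0]},
    {"offset": [0.79,0.51,0],"rotation": [0,0,0]},
    {"offset": [0.79,0.51,0],"rotation": [0,0,0]},
    {"offset": [0.79,0.51,0],"rotation": [0,0,0]},
    {"offset": [0.79,0.51,0],"rotation": [0,0,0]}
  ]
}}

```text
time: 2.12
ee_pos: [0.4715, -0.2986, 0.3056]
tcp_rot: [3.141, 0.0, 1.501]
ft_force: [0.4, -0.2, 0.5]
gripper_width: 0.0939
grasp_force: 0.0
```

Request:
{"name": "jog_arm", "arguments": {
  "plan": [
    {"offset": [0.9,-0.04,0],"rotation": [0,0,0]},
    {"offset": [0.9,-0.04,0],"rotation": [0,0,0]},
    {"offset": [0.9,-0.04,0],"rotation": [0,0,0]},
    {"offset": [0.9,-0.04,0],"rotation": [0,0,0]},
    {"offset": [0.9,-0.04,0],"rotation": [0,0,0]}
  ]
}}

```text
time: 2.53
ee_pos: [0.4746, -0.1184, 0.3055]
tcp_rot: [3.141, 0.0, 1.501]
ft_force: [1.1, 0.2, 0.5]
gripper_width: 0.0937
grasp_force: 0.0
```

Request:
{"name": "jog_arm", "arguments": {
  "plan": [
    {"offset": [0.9,-0.04,0],"rotation": [0,0,0]},
    {"offset": [0.9,-0.04,0],"rotation": [0,0,0]},
    {"offset": [0.9,-0.04,0],"rotation": [0,0,0]},
    {"offset": [0.9,-0.04,0],"rotation": [0,0,0]},
    {"offset": [0.9,-0.04,0],"rotation": [0,0,0]}
  ]
}}

```text
time: 2.95
ee_pos: [0.4788, 0.0617, 0.3057]
tcp_rot: [3.141, 0.0, 1.501]
ft_force: [0.2, 0.3, -0.0]
gripper_width: 0.094
grasp_force: 0.0
```

Request:
{"name": "jog_arm", "arguments": {
  "plan": [
    {"offset": [0.9,-0.04,0],"rotation": [0,0,0]},
    {"offset": [0.9,-0.04,0],"rotation": [0,0,0]},
    {"offset": [0.9,-0.04,0],"rotation": [0,0,0]},
    {"offset": [0.9,-0.04,0],"rotation": [0,0,0]},
    {"offset": [0,0,0],"rotation": [0,0,0]}
  ]
}}

```text
time: 3.37
ee_pos: [0.4816, 0.2088, 0.3054]
tcp_rot: [-3.141, -0.002, 1.507]
ft_force: [0.4, 0.4, -0.2]
gripper_width: 0.0941
grasp_force: 0.0
```

Request:
{"name": "jog_arm", "arguments": {
  "plan": [
    {"offset": [0.41,0.07,0],"rotation": [0,0,0]},
    {"offset": [0,0,0.8],"rotation": [0,0,0]},
    {"offset": [0,0,0.8],"rotation": [0,0,0]},
    {"offset": [0,0,0.8],"rotation": [0,0,0]},
    {"offset": [0,0,0.8],"rotation": [0,0,0]}
  ]
}}

```text
time: 3.78
ee_pos: [0.4864, 0.22, 0.1763]
tcp_rot: [3.141, -0.0, 1.501]
ft_force: [0.1, 0.7, 0.6]
gripper_width: 0.0941
grasp_force: 0.0
```

Request:
{"name": "jog_arm", "arguments": {
  "plan": [
    {"offset": [0,0,0.8],"rotation": [0,0,0]},
    {"offset": [0,0,0.8],"rotation": [0,0,0]},
    {"offset": [0,0,0],"rotation": [0,0,0]},
    {"offset": [0,0,0],"rotation": [0,0,0]}
  ]
}}

```text
time: 4.12
ee_pos: [0.4853, 0.2197, 0.1124]
tcp_rot: [-3.138, 0.001, 1.502]
ft_force: [0.3, 0.1, 0.4]
gripper_width: 0.0941
grasp_force: 0.0
```

Run:
```python
from h import *
c=cam("scene"); print(status.get_state()["ee_pos"])
cv2.imwrite("pics/g1.png",cv2.resize(c["image"][170:400,160:400,::-1],None,fx=2.5,fy=2.5))
```

```text
[0.48703698 0.22017259 0.11458121]
```

View pics/g1.png

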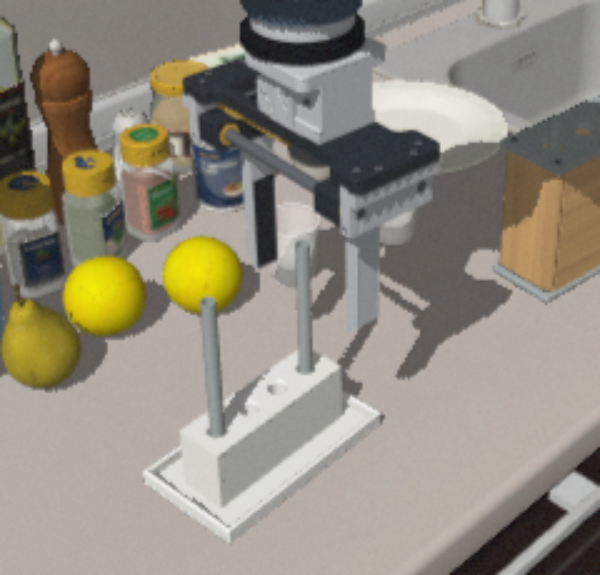

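The fingers straddle the right-hand straw (crop 303,300), about 5 mm short in y. I'll correct that and grip.

Request:
{"name": "jog_arm", "arguments": {
  "plan": [
    {"offset": [0.12,-0.03,0],"rotation": [0,0,0]},
    {"offset": [0,0,0],"rotation": [0,0,0]}
  ]
}}

```text
time: 4.33
ee_pos: [0.4873, 0.226, 0.1162]
tcp_rot: [3.137, -0.002, 1.503]
ft_force: [1.2, 0.4, 0.6]
gripper_width: 0.0942
grasp_force: 0.0
```

Request:
{"name": "jog_arm", "arguments": {
  "plan": [
    {"offset": [0,0,0],"rotation": [0,0,0]},
    {"offset": [0,0,0],"rotation": [0,0,0]},
    {"offset": [0,0,0],"rotation": [0,0,0]},
    {"offset": [0,0,0],"rotation": [0,0,0]},
    {"offset": [0,0,0],"rotation": [0,0,0]}
  ],
  "grip": -1,
  "squeeze": 20
}}

```text
time: 4.75
ee_pos: [0.4856, 0.2251, 0.1136]
tcp_rot: [3.141, -0.0, 1.503]
ft_force: [-0.8, 0.5, 0.4]
gripper_width: 0.0638
grasp_force: 0.0
```

Request:
{"name": "jog_arm", "arguments": {
  "plan": [
    {"offset": [0,0,0],"rotation": [0,0,0]},
    {"offset": [0,0,0],"rotation": [0,0,0]},
    {"offset": [0,0,0],"rotation": [0,0,0]},
    {"offset": [0,0,0],"rotation": [0,0,0]},
    {"offset": [0,0,0],"rotation": [0,0,0]}
  ]
}}

```text
time: 5.17
ee_pos: [0.4855, 0.2251, 0.1134]
tcp_rot: [-3.142, 0.0, 1.503]
ft_force: [0.5, 0.4, -0.0]
gripper_width: 0.0307
grasp_force: 0.0
```

Request:
{"name": "jog_arm", "arguments": {
  "plan": [
    {"offset": [0,0,0],"rotation": [0,0,0]},
    {"offset": [0,0,0],"rotation": [0,0,0]},
    {"offset": [0,0,0],"rotation": [0,0,0]},
    {"offset": [0,0,0],"rotation": [0,0,0]},
    {"offset": [0,0,0],"rotation": [0,0,0]}
  ]
}}

```text
time: 5.58
ee_pos: [0.4855, 0.2251, 0.1135]
tcp_rot: [-3.142, -0.0, 1.503]
ft_force: [0.2, 0.9, -0.4]
gripper_width: 0.0097
grasp_force: 20.0
```

Request:
{"name": "jog_arm", "arguments": {
  "plan": [
    {"offset": [0,0,0],"rotation": [0,0,0]},
    {"offset": [0,0,-0.2],"rotation": [0,0,0]},
    {"offset": [0,0,-0.5],"rotation": [0,0,0]},
    {"offset": [0,0,-0.5],"rotation": [0,0,0]},
    {"offset": [0,0,-0.8],"rotation": [0,0,0]}
  ]
}}

```text
time: 6.0
ee_pos: [0.4838, 0.2247, 0.1924]
tcp_rot: [-3.137, 0.002, 1.503]
ft_force: [0.3, 0.1, -0.3]
gripper_width: 0.0093
grasp_force: 20.0
```

Request:
{"name": "jog_arm", "arguments": {
  "plan": [
    {"offset": [0,0,-0.8],"rotation": [0,0,0]},
    {"offset": [0,0,-0.8],"rotation": [0,0,0]},
    {"offset": [0,0,-0.7],"rotation": [0,0,0]},
    {"offset": [0,0,-0.5],"rotation": [0,0,0]},
    {"offset": [0,0,0],"rotation": [0,0,0]}
  ]
}}

```text
time: 6.42
ee_pos: [0.4876, 0.2257, 0.3116]
tcp_rot: [3.132, -0.003, 1.503]
ft_force: [-0.8, -0.4, 0.3]
gripper_width: 0.0095
grasp_force: 20.0
```

Request:
{"name": "jog_arm", "arguments": {
  "plan": [
    {"offset": [-0.4,0.02,0],"rotation": [0,0,0]},
    {"offset": [-0.7,0.02,0],"rotation": [0,0,0]},
    {"offset": [-0.8,0.02,0],"rotation": [0,0,0]},
    {"offset": [-0.8,0.02,0],"rotation": [0,0,0]},
    {"offset": [-0.8,0.02,0],"rotation": [0,0,0]}
  ]
}}

```text
time: 6.83
ee_pos: [0.479, 0.0841, 0.3038]
tcp_rot: [-3.139, 0.0, 1.504]
ft_force: [0.2, -1.3, -0.5]
gripper_width: 0.0093
grasp_force: 20.0
```

Request:
{"name": "jog_arm", "arguments": {
  "plan": [
    {"offset": [-0.8,0.02,0],"rotation": [0,0,0]},
    {"offset": [-0.8,0.02,0],"rotation": [0,0,0]},
    {"offset": [-0.8,0.02,0],"rotation": [0,0,0]},
    {"offset": [-0.8,0.02,0],"rotation": [0,0,0]},
    {"offset": [-0.8,0.02,0],"rotation": [0,0,0]}
  ]
}}

```text
time: 7.25
ee_pos: [0.4722, -0.0759, 0.3039]
tcp_rot: [-3.14, -0.001, 1.503]
ft_force: [0.2, -0.4, -0.9]
gripper_width: 0.0095
grasp_force: 20.0
```

Request:
{"name": "jog_arm", "arguments": {
  "plan": [
    {"offset": [-0.8,0.02,0],"rotation": [0,0,0]},
    {"offset": [-0.8,0.02,0],"rotation": [0,0,0]},
    {"offset": [-0.7,0.02,0],"rotation": [0,0,0]},
    {"offset": [-0.5,0.0,0],"rotation": [0,0,0]},
    {"offset": [0,0,0],"rotation": [0,0,0]}
  ]
}}

```text
time: 7.67
ee_pos: [0.4669, -0.1892, 0.3036]
tcp_rot: [-3.139, -0.001, 1.499]
ft_force: [-0.0, 0.5, -0.1]
gripper_width: 0.0096
grasp_force: 20.0
```

Request:
{"name": "jog_arm", "arguments": {
  "plan": [
    {"offset": [0,0,0],"rotation": [0,0,0]},
    {"offset": [0,0,0],"rotation": [0,0,0]},
    {"offset": [0,0,0],"rotation": [0,0,0]},
    {"offset": [0,0,0],"rotation": [0,0,0]}
  ]
}}

```text
time: 8.0
ee_pos: [0.4681, -0.1855, 0.3053]
tcp_rot: [-3.141, -0.0, 1.505]
ft_force: [-0.1, 0.3, -0.1]
gripper_width: 0.0095
grasp_force: 20.0
```

Request:
{"name": "jog_arm", "arguments": {
  "plan": [
    {"offset": [-0.06,-0.03,0.5],"rotation": [0,0,0]},
    {"offset": [0,0,0.6],"rotation": [0,0,0]},
    {"offset": [0,0,0.3],"rotation": [0,0,0]},
    {"offset": [0,0,0],"rotation": [0,0,0]},
    {"offset": [0,0,0],"rotation": [0,0,0]}
  ]
}}

```text
time: 8.42
ee_pos: [0.4666, -0.1884, 0.2493]
tcp_rot: [-3.141, -0.001, 1.504]
ft_force: [0.0, -0.8, -0.2]
gripper_width: 0.0093
grasp_force: 20.0
```

Request:
{"name": "jog_arm", "arguments": {
  "plan": [
    {"offset": [0,0,0],"rotation": [0,0,0]},
    {"offset": [0,0,0],"rotation": [0,0,0]}
  ]
}}

```text
time: 8.58
ee_pos: [0.4674, -0.1893, 0.2511]
tcp_rot: [3.139, 0.001, 1.503]
ft_force: [0.4, 0.1, -1.1]
gripper_width: 0.0097
grasp_force: 20.0
```

Run:
```python
from h import *
np.set_printoptions(precision=4,suppress=True)
c=cam("scene"); s=status.get_state(); print(s["ee_pos"],s["tcp_rot"])
W=c["W"]
for a,b in((.155,.175),(.175,.195),(.195,.215)):
    m=(abs(W[...,0]-.467)<.02)&(abs(W[...,1]+.188)<.02)&(W[...,2]>a)&(W[...,2]<b); p=W[m]; print(a,len(p),np.median(p,0),p.min(0),p.max(0)) if len(p) else print(a,0)
cv2.imwrite("pics/g2.png",cv2.resize(c["image"][100:300,320:520,::-1],None,fx=3,fy=3))
```

```text
[ 0.4673 -0.1893  0.251 ] [3.1394 0.0013 1.5033]
0.155 42 [ 0.4647 -0.1864  0.1654] [ 0.4604 -0.1929  0.1558] [ 0.4721 -0.1833  0.175 ]
0.175 40 [ 0.4653 -0.1871  0.1861] [ 0.4609 -0.1902  0.1756] [ 0.4721 -0.1829  0.1942]
0.195 43 [ 0.4651 -0.1871  0.2055] [ 0.4617 -0.1942  0.1959] [ 0.4709 -0.182   0.2149]
```

View pics/g2.png

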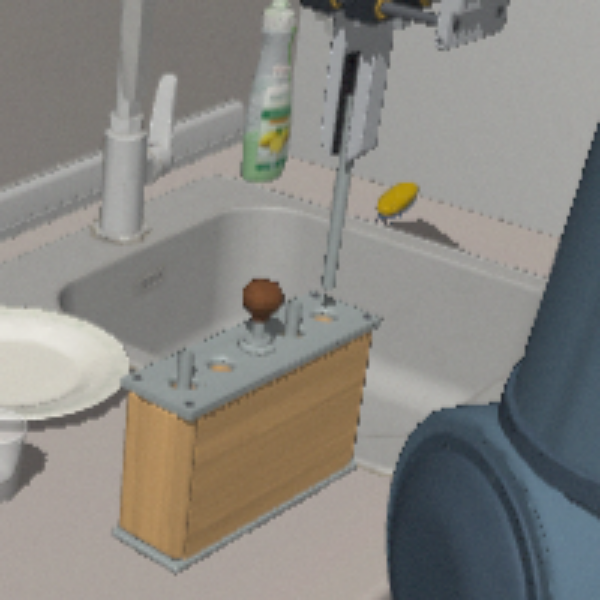

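The straw hangs vertical above hole_4 (crop 325,300), with its axis within about 1.5 mm of the target. I'll lower it.

Request:
{"name": "jog_arm", "arguments": {
  "plan": [
    {"offset": [0.02,-0.01,0.3],"rotation": [0,0,0]},
    {"offset": [0,0,0.4],"rotation": [0,0,0]},
    {"offset": [0,0,0.4],"rotation": [0,0,0]},
    {"offset": [0,0,0.4],"rotation": [0,0,0]},
    {"offset": [0,0,0.4],"rotation": [0,0,0]}
  ]
}}

```text
time: 9.05
ee_pos: [0.4662, -0.188, 0.1723]
tcp_rot: [3.141, 0.0, 1.503]
ft_force: [0.7, -0.8, -0.3]
gripper_width: 0.0093
grasp_force: 20.0
```

Request:
{"name": "jog_arm", "arguments": {
  "plan": [
    {"offset": [0,0,0.4],"rotation": [0,0,0]},
    {"offset": [0,0,0.4],"rotation": [0,0,0]},
    {"offset": [0,0,0.1],"rotation": [0,0,0]},
    {"offset": [0,0,0],"rotation": [0,0,0]},
    {"offset": [0,0,0],"rotation": [0,0,0]}
  ]
}}

```text
time: 9.47
ee_pos: [0.4665, -0.1882, 0.1378]
tcp_rot: [3.141, 0.0, 1.503]
ft_force: [-0.5, 0.5, -0.9]
gripper_width: 0.0095
grasp_force: 20.0
```

Request:
{"name": "jog_arm", "arguments": {
  "plan": [
    {"offset": [0,0,0],"rotation": [0,0,0]},
    {"offset": [0,0,0],"rotation": [0,0,0]},
    {"offset": [0,0,0],"rotation": [0,0,0]},
    {"offset": [0,0,0],"rotation": [0,0,0]},
    {"offset": [0,0,0],"rotation": [0,0,0]}
  ],
  "grip": 0.1
}}

```text
time: 9.88
ee_pos: [0.4665, -0.1883, 0.1379]
tcp_rot: [3.141, 0.0, 1.503]
ft_force: [-0.4, 0.5, -0.3]
gripper_width: 0.0391
grasp_force: 0.0
```

Request:
{"name": "jog_arm", "arguments": {
  "plan": [
    {"offset": [0,0,0],"rotation": [0,0,0]},
    {"offset": [0,0,-0.5],"rotation": [0,0,0]},
    {"offset": [0,0,-0.8],"rotation": [0,0,0]},
    {"offset": [0,0,-0.8],"rotation": [0,0,0]},
    {"offset": [0,0,-0.8],"rotation": [0,0,0]}
  ]
}}

```text
time: 10.3
ee_pos: [0.466, -0.1879, 0.2546]
tcp_rot: [-3.141, -0.0, 1.503]
ft_force: [-0.3, 0.2, 0.7]
gripper_width: 0.0519
grasp_force: 0.0
```

Request:
{"name": "jog_arm", "arguments": {
  "plan": [
    {"offset": [0,0,-0.8],"rotation": [0,0,0]},
    {"offset": [0,0,-0.5],"rotation": [0,0,0]},
    {"offset": [0,0,0],"rotation": [0,0,0]}
  ]
}}

```text
time: 10.55
ee_pos: [0.4682, -0.1894, 0.3112]
tcp_rot: [3.133, 0.005, 1.503]
ft_force: [0.9, -0.0, -0.4]
gripper_width: 0.0517
grasp_force: 0.0
```

Run:
```python
from h import *
np.set_printoptions(precision=4,suppress=True)
c=cam("scene"); s=status.get_state(); print(s["ee_pos"],s["tcp_rot"])
W=c["W"]
def near(x,y,lo=.138):
    m=(np.hypot(W[...,0]-x,W[...,1]-y)<.014)&(W[...,2]>lo)&(W[...,2]<.2); p=W[m]; print(len(p),np.median(p,0),p.max(0))
near(.4668,-.188); near(.4693,-.15); near(.4774,-.036); near(.48,.309)
```

```text
[ 0.4673 -0.1888  0.308 ] [3.1371 0.0027 1.503 ]
34 [ 0.4655 -0.1864  0.1469] [ 0.4711 -0.1809  0.1523]
36 [ 0.4684 -0.1494  0.1469] [ 0.4743 -0.1443  0.1513]
39 [ 0.4761 -0.035   0.1455] [ 0.4826 -0.0313  0.1524]
74 [0.4783 0.3095 0.1474] [0.4867 0.3139 0.1542]
```

The first straw is seated: its top reads 152 mm and it sits at hole_4. Now the second one.

Request:
{"name": "jog_arm", "arguments": {
  "plan": [
    {"offset": [0.6,-0.04,0],"rotation": [0,0,0]},
    {"offset": [0.9,-0.04,0],"rotation": [0,0,0]},
    {"offset": [0.9,-0.04,0],"rotation": [0,0,0]},
    {"offset": [0.9,-0.04,0],"rotation": [0,0,0]},
    {"offset": [0.9,-0.04,0],"rotation": [0,0,0]}
  ]
}}

```text
time: 11.02
ee_pos: [0.4685, -0.0183, 0.303]
tcp_rot: [-3.138, -0.001, 1.502]
ft_force: [0.3, 0.5, 0.5]
gripper_width: 0.0517
grasp_force: 0.0
```

Request:
{"name": "jog_arm", "arguments": {
  "plan": [
    {"offset": [0.9,-0.04,0],"rotation": [0,0,0]},
    {"offset": [0.9,-0.04,0],"rotation": [0,0,0]},
    {"offset": [0.9,-0.04,0],"rotation": [0,0,0]},
    {"offset": [0.9,-0.04,0],"rotation": [0,0,0]},
    {"offset": [0.9,-0.04,0],"rotation": [0,0,0]}
  ]
}}

```text
time: 11.43
ee_pos: [0.4726, 0.1619, 0.303]
tcp_rot: [-3.138, 0.001, 1.503]
ft_force: [1.0, -0.1, -0.7]
gripper_width: 0.0514
grasp_force: 0.0
```

Request:
{"name": "jog_arm", "arguments": {
  "plan": [
    {"offset": [0.9,-0.04,0],"rotation": [0,0,0]},
    {"offset": [0.9,-0.04,0],"rotation": [0,0,0]},
    {"offset": [0.9,-0.02,0],"rotation": [0,0,0]},
    {"offset": [0.6,0,0],"rotation": [0,0,0]},
    {"offset": [0.4,0,0],"rotation": [0,0,0]}
  ]
}}

```text
time: 11.85
ee_pos: [0.4785, 0.3102, 0.3025]
tcp_rot: [-3.138, 0.002, 1.506]
ft_force: [0.2, -0.7, 0.2]
gripper_width: 0.0516
grasp_force: 0.0
```

Request:
{"name": "jog_arm", "arguments": {
  "plan": [
    {"offset": [0,0,0],"rotation": [0,0,0]},
    {"offset": [0,0,0],"rotation": [0,0,0]},
    {"offset": [0,0,0],"rotation": [0,0,0]},
    {"offset": [0,0,0],"rotation": [0,0,0]},
    {"offset": [0,0,0],"rotation": [0,0,0]}
  ]
}}

```text
time: 12.27
ee_pos: [0.48, 0.307, 0.3052]
tcp_rot: [-3.141, 0.0, 1.502]
ft_force: [-0.1, -0.1, 0.0]
gripper_width: 0.052
grasp_force: 0.0
```

Request:
{"name": "jog_arm", "arguments": {
  "plan": [
    {"offset": [0.05,0,0.5],"rotation": [0,0,0]},
    {"offset": [0,0,0.8],"rotation": [0,0,0]},
    {"offset": [0,0,0.8],"rotation": [0,0,0]},
    {"offset": [0,0,0.8],"rotation": [0,0,0]},
    {"offset": [0,0,0.7],"rotation": [0,0,0]}
  ]
}}

```text
time: 12.68
ee_pos: [0.4797, 0.3091, 0.1597]
tcp_rot: [-3.141, 0.0, 1.502]
ft_force: [-0.3, 0.3, -1.0]
gripper_width: 0.0519
grasp_force: 0.0
```

Request:
{"name": "jog_arm", "arguments": {
  "plan": [
    {"offset": [0,0,0.7],"rotation": [0,0,0]},
    {"offset": [0,0,0.5],"rotation": [0,0,0]},
    {"offset": [0,0,0],"rotation": [0,0,0]},
    {"offset": [0,0,0],"rotation": [0,0,0]},
    {"offset": [0,0,0],"rotation": [0,0,0]}
  ]
}}

```text
time: 13.1
ee_pos: [0.4813, 0.3102, 0.1153]
tcp_rot: [3.139, -0.001, 1.502]
ft_force: [0.1, -0.1, 0.1]
gripper_width: 0.0516
grasp_force: 0.0
```

Request:
{"name": "jog_arm", "arguments": {
  "plan": [
    {"offset": [0,0,0],"rotation": [0,0,0]},
    {"offset": [0,0,0],"rotation": [0,0,0]},
    {"offset": [0,0,0],"rotation": [0,0,0]},
    {"offset": [0,0,0],"rotation": [0,0,0]},
    {"offset": [0,0,0],"rotation": [0,0,0]}
  ],
  "grip": -1,
  "squeeze": 20
}}

```text
time: 13.52
ee_pos: [0.4803, 0.3102, 0.1139]
tcp_rot: [3.141, -0.0, 1.503]
ft_force: [0.6, -0.1, 0.3]
gripper_width: 0.0221
grasp_force: 0.0
```

Request:
{"name": "jog_arm", "arguments": {
  "plan": [
    {"offset": [0,0,0],"rotation": [0,0,0]},
    {"offset": [0,0,0],"rotation": [0,0,0]},
    {"offset": [0,0,0],"rotation": [0,0,0]},
    {"offset": [0,0,0],"rotation": [0,0,0]}
  ]
}}

```text
time: 13.85
ee_pos: [0.4801, 0.3101, 0.1135]
tcp_rot: [-3.142, -0.0, 1.503]
ft_force: [-0.2, 0.4, -0.8]
gripper_width: 0.0095
grasp_force: 20.0
```

Request:
{"name": "jog_arm", "arguments": {
  "plan": [
    {"offset": [0,0,-0.2],"rotation": [0,0,0]},
    {"offset": [0,0,-0.5],"rotation": [0,0,0]},
    {"offset": [0,0,-0.5],"rotation": [0,0,0]},
    {"offset": [0,0,-0.8],"rotation": [0,0,0]},
    {"offset": [0,0,-0.8],"rotation": [0,0,0]}
  ]
}}

```text
time: 14.27
ee_pos: [0.4792, 0.3098, 0.2262]
tcp_rot: [-3.139, 0.001, 1.503]
ft_force: [0.1, -0.4, -0.4]
gripper_width: 0.0094
grasp_force: 20.0
```

Request:
{"name": "jog_arm", "arguments": {
  "plan": [
    {"offset": [0,0,-0.8],"rotation": [0,0,0]},
    {"offset": [0,0,-0.7],"rotation": [0,0,0]},
    {"offset": [0,0,-0.5],"rotation": [0,0,0]},
    {"offset": [-0.4,0.03,0],"rotation": [0,0,0]},
    {"offset": [-0.6,0.04,0],"rotation": [0,0,0]}
  ]
}}

```text
time: 14.68
ee_pos: [0.4806, 0.2709, 0.3081]
tcp_rot: [3.138, -0.002, 1.506]
ft_force: [0.9, -0.5, -1.1]
gripper_width: 0.0094
grasp_force: 20.0
```

Request:
{"name": "jog_arm", "arguments": {
  "plan": [
    {"offset": [-0.8,0.04,0],"rotation": [0,0,0]},
    {"offset": [-0.8,0.04,0],"rotation": [0,0,0]},
    {"offset": [-0.8,0.04,0],"rotation": [0,0,0]},
    {"offset": [-0.8,0.04,0],"rotation": [0,0,0]},
    {"offset": [-0.8,0.04,0],"rotation": [0,0,0]}
  ]
}}

```text
time: 15.1
ee_pos: [0.4768, 0.1085, 0.306]
tcp_rot: [3.141, -0.0, 1.503]
ft_force: [-0.4, -0.5, 0.2]
gripper_width: 0.0097
grasp_force: 20.0
```

Request:
{"name": "jog_arm", "arguments": {
  "plan": [
    {"offset": [-0.8,0.05,0],"rotation": [0,0,0]},
    {"offset": [-0.8,0.05,0],"rotation": [0,0,0]},
    {"offset": [-0.8,0.05,0],"rotation": [0,0,0]},
    {"offset": [-0.8,0.05,0],"rotation": [0,0,0]},
    {"offset": [-0.8,0.05,0],"rotation": [0,0,0]}
  ]
}}

```text
time: 15.52
ee_pos: [0.476, -0.0519, 0.3061]
tcp_rot: [3.141, 0.0, 1.503]
ft_force: [0.1, -0.3, -1.4]
gripper_width: 0.0096
grasp_force: 20.0
```

Request:
{"name": "jog_arm", "arguments": {
  "plan": [
    {"offset": [-0.4,0.03,0],"rotation": [0,0,0]},
    {"offset": [-0.2,0,0],"rotation": [0,0,0]},
    {"offset": [0,0,0],"rotation": [0,0,0]},
    {"offset": [0,0,0],"rotation": [0,0,0]},
    {"offset": [0,0,0],"rotation": [0,0,0]}
  ]
}}

```text
time: 15.93
ee_pos: [0.476, -0.0735, 0.3056]
tcp_rot: [3.142, -0.0, 1.504]
ft_force: [0.5, 0.5, 0.3]
gripper_width: 0.0097
grasp_force: 20.0
```

Request:
{"name": "jog_arm", "arguments": {
  "plan": [
    {"offset": [0,0,0],"rotation": [0,0,0]},
    {"offset": [0,0,0],"rotation": [0,0,0]},
    {"offset": [0,0,0],"rotation": [0,0,0]}
  ]
}}

```text
time: 16.18
ee_pos: [0.4761, -0.0738, 0.3055]
tcp_rot: [3.142, -0.0, 1.504]
ft_force: [0.6, 0.8, -0.4]
gripper_width: 0.0093
grasp_force: 20.0
```

Request:
{"name": "jog_arm", "arguments": {
  "plan": [
    {"offset": [-0.01,-0.03,0.5],"rotation": [0,0,0]},
    {"offset": [0,0,0.6],"rotation": [0,0,0]},
    {"offset": [0,0,0.3],"rotation": [0,0,0]},
    {"offset": [0,0,0],"rotation": [0,0,0]},
    {"offset": [0,0,0],"rotation": [0,0,0]}
  ]
}}

```text
time: 16.6
ee_pos: [0.4746, -0.0746, 0.2493]
tcp_rot: [-3.141, -0.0, 1.503]
ft_force: [0.6, -0.2, -0.7]
gripper_width: 0.0094
grasp_force: 20.0
```

Run:
```python
from h import *
np.set_printoptions(precision=4,suppress=True)
c=cam("scene"); s=status.get_state(); print(s["ee_pos"],s["tcp_rot"])
W=c["W"]
for a,b in((.155,.175),(.175,.195),(.195,.215)):
    m=(abs(W[...,0]-.4746)<.02)&(abs(W[...,1]+.0743)<.02)&(W[...,2]>a)&(W[...,2]<b); p=W[m]; print(a,len(p),np.median(p,0),p.min(0),p.max(0)) if len(p) else print(a,0)
```

```text
[ 0.4752 -0.0749  0.2503] [3.1407 0.0003 1.5033]
0.155 45 [ 0.4722 -0.0733  0.1653] [ 0.4681 -0.0794  0.1554] [ 0.4775 -0.0701  0.175 ]
0.175 45 [ 0.4714 -0.0728  0.1849] [ 0.4683 -0.0786  0.1753] [ 0.4793 -0.0691  0.1941]
0.195 48 [ 0.4722 -0.0731  0.2046] [ 0.4678 -0.0802  0.1951] [ 0.4789 -0.0686  0.2145]
```

The straw is vertical and aligned with hole_2. I'll lower it and release.

Request:
{"name": "jog_arm", "arguments": {
  "plan": [
    {"offset": [0,0,0.3],"rotation": [0,0,0]},
    {"offset": [0,0,0.4],"rotation": [0,0,0]},
    {"offset": [0,0,0.4],"rotation": [0,0,0]},
    {"offset": [0,0,0.4],"rotation": [0,0,0]},
    {"offset": [0,0,0.4],"rotation": [0,0,0]}
  ]
}}

```text
time: 17.07
ee_pos: [0.4753, -0.075, 0.1733]
tcp_rot: [3.14, 0.001, 1.503]
ft_force: [0.2, -0.2, -0.3]
gripper_width: 0.0095
grasp_force: 20.0
```

Request:
{"name": "jog_arm", "arguments": {
  "plan": [
    {"offset": [0,0,0.4],"rotation": [0,0,0]},
    {"offset": [0,0,0.4],"rotation": [0,0,0]},
    {"offset": [0,0,0.1],"rotation": [0,0,0]},
    {"offset": [0,0,0],"rotation": [0,0,0]},
    {"offset": [0,0,0],"rotation": [0,0,0]}
  ]
}}

```text
time: 17.48
ee_pos: [0.4753, -0.0751, 0.1382]
tcp_rot: [3.141, 0.0, 1.503]
ft_force: [0.7, -0.3, -0.4]
gripper_width: 0.0096
grasp_force: 20.0
```

Request:
{"name": "jog_arm", "arguments": {
  "plan": [
    {"offset": [0,0,0],"rotation": [0,0,0]},
    {"offset": [0,0,0],"rotation": [0,0,0]},
    {"offset": [0,0,0],"rotation": [0,0,0]},
    {"offset": [0,0,0],"rotation": [0,0,0]},
    {"offset": [0,0,0],"rotation": [0,0,0]}
  ],
  "grip": 0.3
}}

```text
time: 17.9
ee_pos: [0.475, -0.0749, 0.1379]
tcp_rot: [3.141, 0.0, 1.503]
ft_force: [-0.1, 0.6, 0.1]
gripper_width: 0.0395
grasp_force: 0.0
```

Request:
{"name": "jog_arm", "arguments": {
  "plan": [
    {"offset": [0,0,0],"rotation": [0,0,0]},
    {"offset": [0,0,-0.5],"rotation": [0,0,0]},
    {"offset": [0,0,-0.8],"rotation": [0,0,0]},
    {"offset": [0,0,-0.8],"rotation": [0,0,0]},
    {"offset": [0,0,0],"rotation": [0,0,0]}
  ]
}}

```text
time: 18.32
ee_pos: [0.4782, -0.0761, 0.2284]
tcp_rot: [3.13, 0.004, 1.503]
ft_force: [1.3, -0.5, 0.4]
gripper_width: 0.0611
grasp_force: 0.0
```

Run:
```python
from h import *
np.set_printoptions(precision=4,suppress=True)
c=cam("scene"); s=status.get_state(); print(s["ee_pos"],s["tcp_rot"])
W=c["W"]
def near(x,y,lo=.138):
    m=(np.hypot(W[...,0]-x,W[...,1]-y)<.014)&(W[...,2]>lo)&(W[...,2]<.19); p=W[m]; print(len(p),np.median(p,0),p.max(0))
near(.4668,-.188); near(.4693,-.15); near(.4774,-.036); near(.4746,-.0743)
cv2.imwrite("pics/g3.png",cv2.resize(c["image"][100:300,320:520,::-1],None,fx=3,fy=3))
```

```text
[ 0.477  -0.0757  0.2254] [3.1341 0.0025 1.5031]
34 [ 0.4651 -0.1878  0.1472] [ 0.4713 -0.1819  0.153 ]
37 [ 0.469  -0.1493  0.1465] [ 0.4743 -0.1441  0.1521]
40 [ 0.4767 -0.0354  0.1459] [ 0.4823 -0.0322  0.1517]
37 [ 0.474  -0.0746  0.1454] [ 0.4803 -0.071   0.152 ]
```

View pics/g3.png

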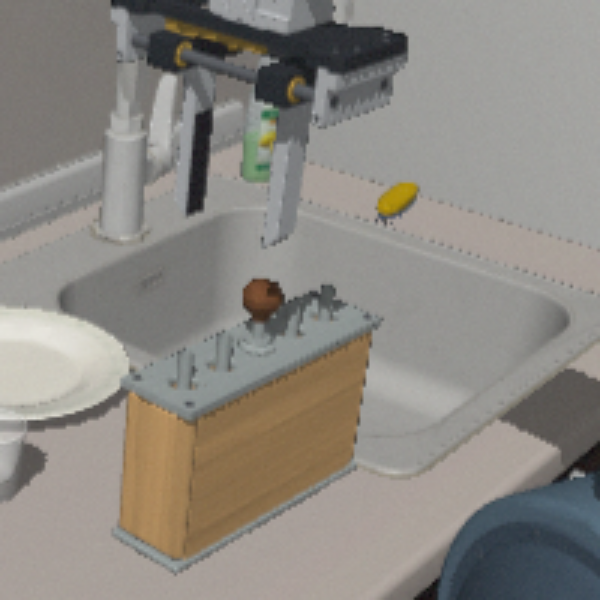

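All four straws are seated, tops at 152 mm; the crop shows them at 185, 223, 297 and 322, with the knob at (262,298). Now the knob.

Request:
{"name": "jog_arm", "arguments": {
  "plan": [
    {"offset": [-0.5,-0.02,0],"rotation": [0,0,0]},
    {"offset": [-0.42,0,0],"rotation": [0,0,0]},
    {"offset": [0,0,0],"rotation": [0,0,0]},
    {"offset": [0,0,0],"rotation": [0,0,0]},
    {"offset": [0,0,0],"rotation": [0,0,0]}
  ]
}}

```text
time: 18.78
ee_pos: [0.4711, -0.1109, 0.2205]
tcp_rot: [-3.14, -0.001, 1.503]
ft_force: [1.1, -0.2, 0.2]
gripper_width: 0.0611
grasp_force: 0.0
```

Request:
{"name": "jog_arm", "arguments": {
  "plan": [
    {"offset": [0,0,0],"rotation": [0,0,0]},
    {"offset": [0,0,0],"rotation": [0,0,0]},
    {"offset": [0,0,0],"rotation": [0,0,0]}
  ]
}}

```text
time: 19.03
ee_pos: [0.4715, -0.111, 0.2213]
tcp_rot: [-3.141, -0.0, 1.504]
ft_force: [-0.7, 0.1, -0.2]
gripper_width: 0.0613
grasp_force: 0.0
```

Request:
{"name": "jog_arm", "arguments": {
  "plan": [
    {"offset": [-0.03,0.01,0.4],"rotation": [0,0,0]},
    {"offset": [0,0,0.5],"rotation": [0,0,0]},
    {"offset": [0,0,0.5],"rotation": [0,0,0]},
    {"offset": [0,0,0.3],"rotation": [0,0,0]},
    {"offset": [0,0,0.15],"rotation": [0,0,0]}
  ]
}}

```text
time: 19.45
ee_pos: [0.4708, -0.112, 0.1455]
tcp_rot: [-3.139, -0.001, 1.503]
ft_force: [-1.3, -0.5, -0.1]
gripper_width: 0.0608
grasp_force: 0.0
```

Request:
{"name": "jog_arm", "arguments": {
  "plan": [
    {"offset": [0,0,0],"rotation": [0,0,0]},
    {"offset": [0,0,0],"rotation": [0,0,0]},
    {"offset": [0,0,0],"rotation": [0,0,0]},
    {"offset": [0,0,0],"rotation": [0,0,0]}
  ]
}}

```text
time: 19.78
ee_pos: [0.4726, -0.1131, 0.1487]
tcp_rot: [3.139, 0.001, 1.503]
ft_force: [-0.8, 0.0, -0.7]
gripper_width: 0.0614
grasp_force: 0.0
```

Request:
{"name": "jog_arm", "arguments": {
  "plan": [
    {"offset": [0,0,0],"rotation": [0,0,0]},
    {"offset": [0,0,0],"rotation": [0,0,0]},
    {"offset": [0,0,0],"rotation": [0,0,0]},
    {"offset": [0,0,0],"rotation": [0,0,0]},
    {"offset": [0,0,0],"rotation": [0,0,0]}
  ],
  "grip": -1,
  "squeeze": 40
}}

```text
time: 20.2
ee_pos: [0.4719, -0.1127, 0.1475]
tcp_rot: [3.141, 0.0, 1.503]
ft_force: [-0.1, -0.5, -1.1]
gripper_width: 0.0311
grasp_force: 0.0
```

Request:
{"name": "jog_arm", "arguments": {
  "plan": [
    {"offset": [0,0,0],"rotation": [0,0,0]},
    {"offset": [0,0,0],"rotation": [0,0,0]},
    {"offset": [0,0,0],"rotation": [0,0,0]},
    {"offset": [0,0,0],"rotation": [0,0,0]}
  ]
}}

```text
time: 20.53
ee_pos: [0.4729, -0.1128, 0.1476]
tcp_rot: [3.139, 0.0, 1.503]
ft_force: [4.9, -0.5, -2.8]
gripper_width: 0.0267
grasp_force: 40.0
```

Request:
{"name": "jog_arm", "arguments": {
  "plan": [
    {"offset": [0,0,-0.1],"rotation": [0,0,0]},
    {"offset": [0,0,-0.2],"rotation": [0,0,0]},
    {"offset": [0,0,-0.2],"rotation": [0,0,0]},
    {"offset": [0,0,-0.2],"rotation": [0,0,0]},
    {"offset": [0,0,-0.2],"rotation": [0,0,0]}
  ]
}}

```text
time: 20.95
ee_pos: [0.4729, -0.1128, 0.183]
tcp_rot: [3.138, -0.0, 1.503]
ft_force: [8.7, -1.5, -7.9]
gripper_width: 0.027
grasp_force: 40.0
```

Request:
{"name": "jog_arm", "arguments": {
  "plan": [
    {"offset": [0,0,-0.2],"rotation": [0,0,0]},
    {"offset": [0,0,-0.15],"rotation": [0,0,0]},
    {"offset": [0,0,0],"rotation": [0,0,0]},
    {"offset": [0,0,0],"rotation": [0,0,0]},
    {"offset": [0,0,0],"rotation": [0,0,0]}
  ]
}}

```text
time: 21.37
ee_pos: [0.4729, -0.1128, 0.1966]
tcp_rot: [3.138, 0.0, 1.503]
ft_force: [9.4, -0.9, -7.8]
gripper_width: 0.0269
grasp_force: 40.0
```

Request:
{"name": "jog_arm", "arguments": {
  "plan": [
    {"offset": [0,0,0],"rotation": [0,0,0]},
    {"offset": [0,0,0],"rotation": [0,0,0]},
    {"offset": [0,0,0],"rotation": [0,0,0]},
    {"offset": [0,0,0],"rotation": [0,0,0]},
    {"offset": [0,0,0],"rotation": [0,0,0]}
  ]
}}

```text
time: 21.78
ee_pos: [0.4729, -0.1128, 0.1965]
tcp_rot: [3.138, -0.0, 1.503]
ft_force: [7.3, -1.9, -8.0]
gripper_width: 0.0267
grasp_force: 40.0
```

Run:
```python
from h import *
np.set_printoptions(precision=4,suppress=True)
c=cam("scene"); s=status.get_state(); print(s["ee_pos"],s["ft_force"])
W=c["W"]
def near(x,y,lo=.138):
    m=(np.hypot(W[...,0]-x,W[...,1]-y)<.014)&(W[...,2]>lo)&(W[...,2]<.23); p=W[m]; print(len(p),np.median(p,0),p.max(0)) if len(p) else print(0)
near(.4668,-.188); near(.4693,-.15); near(.4774,-.036); near(.4746,-.0743)
t=cam("top");W=t["W"];near(.4668,-.188); near(.4693,-.15); near(.4774,-.036); near(.4746,-.0743)
cv2.imwrite("pics/g4.png",cv2.resize(c["image"][130:260,340:480,::-1],None,fx=4.5,fy=4.5,interpolation=cv2.INTER_CUBIC))
```

```text
[ 0.4729 -0.1128  0.1965] [ 8.0788 -1.2555 -7.6899]
134 [ 0.4643 -0.1865  0.1715] [ 0.472  -0.1821  0.2017]
105 [ 0.4673 -0.1484  0.161 ] [ 0.4759 -0.144   0.1905]
154 [ 0.4757 -0.0345  0.1725] [ 0.4828 -0.0307  0.2017]
151 [ 0.4733 -0.0741  0.1715] [ 0.481  -0.0701  0.2008]
0
0
39 [ 0.477  -0.0364  0.1758] [ 0.4818 -0.0315  0.2029]
53 [ 0.4751 -0.0739  0.1788] [ 0.479  -0.0706  0.203 ]
```

View pics/g4.png

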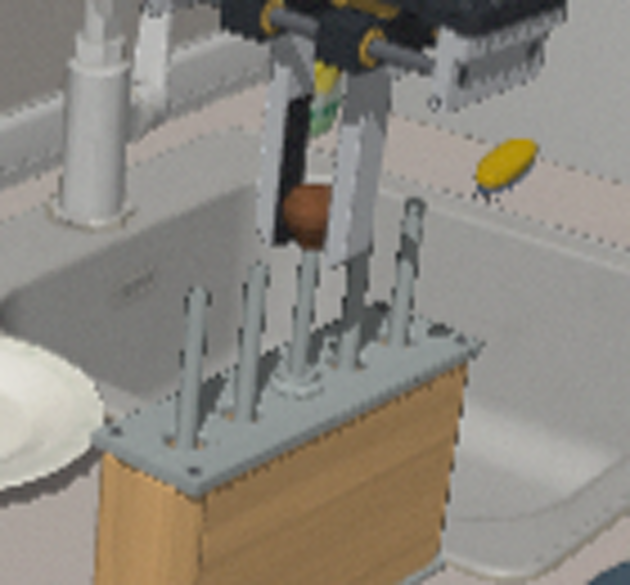

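The straw tops rose from 152 to 202 mm, so the lift is about 50 mm and steady. The knob is held at (310,215) in the crop and all straws are upright. I'm handing in.

```bash
python3 -c "
from bench import job
print(job.close_job())"
```

```text
the job is handed in; nothing more can be done
None
```

The job is handed in: a straw stands in each of the four holes, and the gripper is still holding the knob about 50 mm up, at the groove mark; the glasses and lemon were never touched.

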